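# Unload the centrifuge and hold its recessed reset

## Task

The centrifuge has stopped with a fault. First take the purple-capped tube out of its rotor and stand it, cap up and fully home, in the purple well of the rack, and let go of it; only then take the blue stylus from its stand, put its steel pin down through the yellow-ringed hole in the centrifuge's top and press the recessed red reset button fully down. Finish while still gripping the stylus and holding the button down, and leave the green-capped tube, the centrifuge's lid and the amber bottle where they are.

Things in the scene. Friction and masses are not known exactly. Their poses are not given: they have to be found in the camera images.
- tube_purple: Loose closed tube with a purple cap, upright in one of the rotor's four cups at the start, cap up. Origin: centre of its underside; z along the tube to the cap. 115 mm long, pale body 27 mm diameter, tapering over the lowest 14 mm to 12 mm; cap 33 mm diameter, 97 to 115 mm above the origin. About 50 g (0.7 to 1.4 times). In a cup or well its top 48 mm stand clear; grip the cap from above.
- tube_green: Bystander: the same tube with a green cap, standing in the green well of the rack. Origin: centre of its underside. Must stay there.
- slot_purple (a point): Centre of the inner floor of the purple well: where the underside (origin) of the purple tube belongs; z up. The well is a round purple cup, 43 mm outer and 31 mm inner diameter, its rim 67 mm above this point and 87 mm above the table.
- slot_orange (a point): The same point of the orange well (empty, not used). The three wells stand in a row 68 mm apart on the rack, in any order.
- slot_green (a point): The same point of the green well, which holds the green-capped tube.
- rack: Fixed white board under the three wells, 220 x 66 x 12 mm, long side along its x; origin at the centre of its underside on the table.
- centrifuge: Fixed white box with a teal foot, 300 (x) x 260 (y) x 130 mm high; origin at the centre of its underside on the table; front towards -x. Its flat top has an open round bowl of 150 mm diameter, centred at x = +45 mm, y = 0, and at the front a dark display and the reset hole.
- rotor: Metal rotor in the bowl, on its axis; it does not turn. Origin on the axis at the bowl's floor, 10 mm above the table. Four round cups, 39 mm outer and 31 mm inner diameter, 48 mm from the axis along +x, +y, -x and -y, their rims 120 mm above the origin, with a hub of 34 mm diameter, 122 mm high, between them. The cups' rims are level with the centrifuge's top; each cup is 67 mm deep. The purple tube is in the cup along the rotor's +x.
- reset_hole (a point): Centre of the mouth of the reset hole, in the centrifuge's top, 130 mm above the table: a vertical round hole of 15 mm diameter inside a yellow ring of 27 mm outer diameter. z up.
- reset_button_top (a point): Centre of the top of the red reset button inside that hole, 14 mm below the mouth when it is not pressed; moves straight down with it.
- reset_button (a joint): Travel of the spring-loaded reset button in m: 0 up, 0.006 fully down. The force grows from about 1.5 N at the start to about 5 N fully down; it springs back when let go.
- stylus: Loose reset stylus, upright in its stand at the start. Origin: the tip of its steel pin (the lower end); z along the stylus to the handle. Pin 6 mm diameter, 55 mm long; blue round handle with two yellow bands 18 mm diameter, 55 to 120 mm from the tip. 50 g.
- stylus_stand: Fixed grey block, 56 x 56 x 65 mm, origin at the centre of its underside on the table, with a vertical 10 mm hole, 60 mm deep, in which the pin hangs; the handle's lower end rests on its top.
- lid: Bystander: the centrifuge's loose pale lid lying on the table, a 164 mm disc, 36 mm high, with a black knob up to 55 mm. Origin: centre of its underside.
- bottle: Bystander: loose amber bottle with a white cap, 54 mm diameter, 110 mm high. Origin: centre of its underside.
There are look-alikes about, which are no part of the job. What is shaped like the stylus but brown is not meant.

How it is judged (in metres and radians):
On the way, in this order (a step that is already met when the one before it is completed fails the run):
1. the purple-capped tube stands fully home in the purple well, let go (horizontal distance between tube_purple and slot_purple below 0.006 m and z of tube_purple in the frame of slot_purple between -0.005 and 0.005 m and angle between tube_purple's own z axis and vertical below 0.15 rad and contact force between the fingers and tube_purple below 0.1 N and linear speed of tube_purple below 0.03 m/s), for 0.2 s.
2. the gripped stylus holds the reset button down (value of joint reset_button above 0.0045 m and distance between stylus and reset_button_top below 0.008 m and contact force between the fingers and stylus above 1 N and angle between stylus's own z axis and vertical below 0.35 rad), for 0.3 s.
At the end, for the whole second after the job is handed in: Purple tube released and at rest in the purple well (6 mm sideways, 5 mm in height, tilt under 0.15 rad); the stylus, gripped (over 1 N) and within 0.35 rad of upright, holds the reset button at least 4.5 mm of its 6 mm down, its tip within 8 mm of the button's top (all of step 1 and all of step 2); the arm keeps its last pose, push and grip.
It fails at once if the reset button is pressed before the purple-capped tube is in its well (value of joint reset_button above 0.002 m and (horizontal distance between tube_purple and slot_purple above 0.008 m or z of tube_purple in the frame of slot_purple above 0.008 m)).
It fails at once if the green-capped tube is shifted by more than 20 mm (distance of tube_green from where it was at the start of the episode above 0.02 m).
It fails at once if the lid is shifted by more than 20 mm (distance of lid from where it was at the start of the episode above 0.02 m).
It fails at once if the bottle is shifted by more than 20 mm (distance of bottle from where it was at the start of the episode above 0.02 m).
It also fails if it takes over 64 s, if anything falls off the work surface, if the arm or the gripper's body presses on something with over 40 N, if the wrist force passes 120 N, or if a joint passes its speed limit or range.

## Robot

A 6-joint arm with a two-finger parallel gripper is mounted at the origin on the work surface. World frame = base frame: x ahead of the robot, y to its left, z up, the work surface at z = 0. Lengths are in mm, angles in degrees, forces in N, time in s.
With the tool pointing down it reaches from about 300 to 850 mm from the base axis. Payload 4.2 kg.
Tool frame: the origin (TCP) lies on the centre line of the jaws, within the pads' length; the fingertips stand env.nose_length ahead of it and the grasp point (between the pads) lies 2 mm behind it (env.nose_length is the distance from the TCP to the fingertips, in mm); z points along the fingers, y is the direction in which the jaws open and shut (so a half turn about z gives the same grasp; the last joint's range is limited). The gripper opens to 91 mm and grips with 3 to 60 N. Pads are 32 mm wide; open, the fingers measure 118 mm over their backs; the gripper's body (76 mm by 178 mm) begins 60 mm behind the grasp point.
Start: joints at [-78.438, 18.312, 89.639, -0, 72.044, -1.146], TCP at [126.493, -560.929, 230.976] pointing down, gripper open.
Joint ranges: [-177.97, 177.97], [-48.28, 115.42], [12.27, 149.76], [-77.06, 257.06], [2.81, 150.46], [-146.56, 146.56]. Speed limits (degrees/s): [147.25, 147.25, 180, 180, 180, 180].

## Interface

Orientations are given as [roll, pitch, yaw] about the fixed x, y, z axes, in that order (R = Rz(yaw) Ry(pitch) Rx(roll)).
In Python, from workcell import env gives the robot as it stands. The module is installed in compiled form; this text tells all that it offers.
- The arm moves only by the tool jog_arm, never from a script. Its argument "deltas" is a list that holds one entry, the list of rows, each a list of 5 numbers: the shift along the tool's x, y, z in m, then the turn about the tool's z in degrees, then the finger opening in m, from 0 to 0.0912. A call has 1 to 20 rows; each row is the pose to reach, as a shift and turn from the pose commanded when the call began, along the tool's axes at that moment; what a row does not reach only later rows make up. A row lasts 1/12 s, in which the tool goes at most 41.7 mm and 7.16 degrees, less where a joint would pass 70% of its speed; a pose out of reach is approached as far as the arm can. A call with a gripper value outside its range is refused whole. The fingers move at their own pace and stop on an object; "grip_force" is the grip in N (left out, the last holds). Time passes only in rows, so rows that repeat a pose let the fingers close. It gives the time, the measured TCP pose, the force and the opening at its end, in the units of the state.
- env.state(): the state, without advancing time (a new reading comes with each control period).
- env.grab_frame(name): name is "scene" or "top" or "wrist"; returns the picture (420x560x3 uint8, red, green, blue); there is no depth.
- env.camera_params(name): a dict with "fx", "fy", "cx", "cy" (pixels), "xyz" and "orientation" of the camera in the world. Camera axes: x right, y down, z forward; pixel columns grow to the right and rows downward; lengths in mm; the calibration is good to about 2 mm. A picture is of the moment at which its call begins: read the wrist's pose just before it. camera_params takes no time and is no camera call; for the wrist camera it gives the pose at the moment of the call.
- env.job_done(): hands the job in, once; it reports no verdict.
Trained networks look in the newest picture that a camera, given by its name, has taken for a name from the list of things; names that differ only in an ending like _2 or _b are one class to them, and where a whole thing is asked for, a point or a joint stands for the part that bears it (a point fixed in the world has none). Each returns a list of dicts, best first, with "conf" (0 to 1); they miss things now and then, are a little off and sometimes report something else, mostly with a low value. They report only what shows in the picture. A call takes as long as a camera call. They do not tell look-alikes from the thing itself.
- env.look_for(camera, label): "xyz" ([x, y, z] in mm, in world coordinates, good to about 4 mm: the middle of the surface that is visible of it).
The state is a dict: "time_s": time; "qpos": joint angles; "qvel": joint speeds; "effort": joint torques, N m; "ee_pos": TCP position; "ee_rot": TCP orientation; "force": force on the tool from outside, world axes, zero at the start; "torque": the same for the moment, N m; "gripper_width": finger opening in mm.
Only numpy, scipy, OpenCV 4.12 (cv2) and the standard library are available. Lean on these libraries where they do the work, as an engineer would, in place of code of your own. Each camera call takes 0.05 s, during which the arm holds its last target.

## Working session

There is one attempt and no reset: what is moved stays moved. The work goes in short steps, Python scripts to look and compute and a tool call to move; the robot and the scene stay as the last step left them, time stands still between calls to the robot, and variables do not carry over. Pictures are saved under pics/ and viewed, and the job is handed in when it is done.

Besides the shell and the picture viewer there is one more tool, called after "Request:" as name([rows], argument=value, ...), one row to a line, values as JSON. jog_arm: Moves the arm, as the interface text tells. Its arguments: {"type":"object","properties":{"deltas":{"type":"array"},"grip_force":{"type":"number"}},"required":["deltas"]}

```bash
mkdir -p pics
python3 - <<'E'
from workcell import env
import cv2
print(env.state()); print(env.nose_length)
for n in("scene","top","wrist"):
    print(n,env.camera_params(n))
    cv2.imwrite(f"pics/a_{n}.png",env.grab_frame(n)[:,:,::-1])
E
```

```text
{'time_s': 0.0, 'qpos': array([-7.84373794e+01,  1.83523526e+01,  8.97064489e+01,  1.92676615e-04,
        7.20438770e+01, -1.14433643e+00]), 'qvel': array([-0.03960536, -0.00668944, -0.10137459,  0.0076443 ,  0.04202958,
        0.01085928]), 'effort': array([ 1.98954076e-03, -4.12455368e+01, -2.31971759e+01,  7.28971045e-02,
        4.56223113e-02, -1.51943536e-04]), 'ee_pos': array([ 126.40153184, -560.44709297,  230.11283472]), 'ee_rot': array([-1.79897346e+02, -2.23375071e-03,  1.27068954e+01]), 'force': array([ 0.92320057, -0.82646694,  0.46930104]), 'torque': array([ 0.01072121, -0.03359643, -0.00771325]), 'gripper_width': 91.0396991681349}
17.0
scene {'fx': 426.82543323305663, 'fy': 426.82543323305663, 'cx': 269.99599285316657, 'cy': 212.53380743453172, 'xyz': array([ 999.63115526, -463.44837501,  727.30009295]), 'orientation': array([-1.37160320e+02,  8.95476267e-02,  4.36547255e+01])}
top {'fx': 519.4738956996555, 'fy': 519.4738956996555, 'cx': 268.14994019930003, 'cy': 205.04883306297762, 'xyz': array([ 426.27602875,  -50.4042895 , 1267.3993881 ]), 'orientation': array([-172.52833192,    0.75393896,  -91.22836005])}
wrist {'fx': 312.5446893077756, 'fy': 312.5446893077756, 'cx': 281.7452002050063, 'cy': 211.32109397276565, 'xyz': array([ 199.61901718, -544.1154513 ,  383.26410736]), 'orientation': array([ 1.64764029e+02,  1.86656299e-02, -7.72371285e+01])}
```

View pics/a_scene.png

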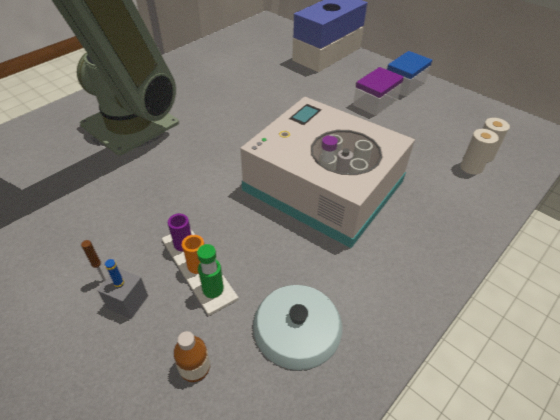

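View pics/a_top.png

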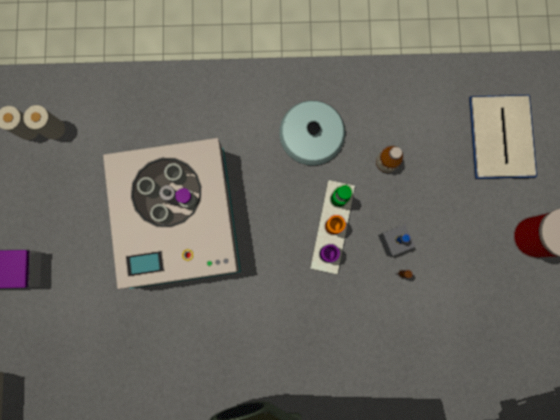

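View pics/a_wrist.png

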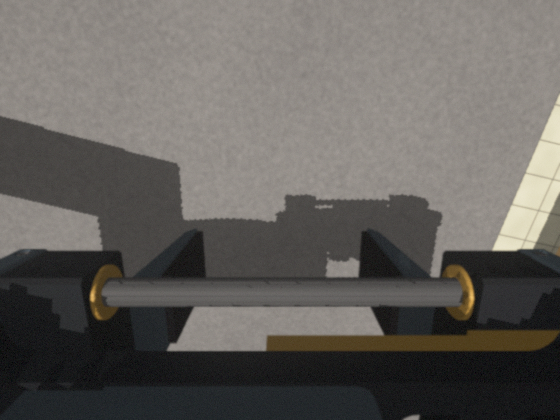

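```bash
cat > h.py <<'E'
from workcell import env
import numpy as np, cv2
from scipy.spatial.transform import Rotation as R
def ray(cam,u,v,z,P=None):
    p=P or env.camera_params(cam)
    d=R.from_euler('xyz',p['orientation'],degrees=True).as_matrix()@np.array([(u-p['cx'])/p['fx'],(v-p['cy'])/p['fy'],1])
    c=np.array(p['xyz']); return c+d*(z-c[2])/d[2]
def proj(cam,X,P=None):
    p=P or env.camera_params(cam)
    q=R.from_euler('xyz',p['orientation'],degrees=True).as_matrix().T@(np.array(X)-p['xyz'])
    return np.array([p['fx']*q[0]/q[2]+p['cx'],p['fy']*q[1]/q[2]+p['cy']])
E
python3 - <<'E'
from h import *
for c in("top","scene"):
    env.grab_frame(c)
    for l in("tube_purple","stylus","reset_hole","slot_purple","slot_orange","tube_green","centrifuge","rotor","stylus_stand","lid","bottle","rack","reset_button_top"):
        print(c,l,[(np.round(d['xyz']),round(d['conf'],2)) for d in env.look_for(c,l)])
print(env.state()['time_s'])
a=cv2.imread('pics/a_top.png'); 
cv2.imwrite('pics/b1.png',cv2.resize(a[130:300,95:245],None,fx=4,fy=3.5,interpolation=cv2.INTER_CUBIC))
cv2.imwrite('pics/b2.png',cv2.resize(a[170:290,300:430],None,fx=5,fy=5,interpolation=cv2.INTER_CUBIC))
E
```

```text
top tube_purple [(array([593., 141., 177.]), 0.57)]
top stylus [(array([ 421., -335.,  114.]), 0.63)]
top reset_hole [(array([548., 181., 126.]), 0.88)]
top slot_purple [(array([ 470., -178.,   66.]), 0.63)]
top slot_orange [(array([ 539., -198.,   67.]), 0.71)]
top tube_green [(array([ 602., -209.,  135.]), 0.5)]
top centrifuge [(array([546., 179., 128.]), 0.8)]
top rotor [(array([608., 183., 111.]), 0.89), (array([545., 178., 129.]), 0.46)]
top stylus_stand [(array([ 493., -328.,   62.]), 0.65)]
top lid [(array([ 762., -153.,   30.]), 0.81)]
top bottle [(array([ 685., -321.,   74.]), 0.94), (array([ 599., -207.,  136.]), 0.66)]
top rack [(array([ 515., -183.,   13.]), 0.82), (array([546., 178., 131.]), 0.72)]
top reset_button_top [(array([593., 140., 172.]), 0.52)]
scene tube_purple [(array([596., 130., 166.]), 0.9), (array([ 473., -182.,   76.]), 0.59)]
scene stylus [(array([ 424., -340.,   89.]), 0.81), (array([ 478., -181.,   71.]), 0.73), (array([ 605., -211.,  132.]), 0.62), (array([592., 105., 132.]), 0.6), (array([ 503., -341.,  112.]), 0.59)]
scene reset_hole [(array([591., 102., 130.]), 0.58)]
scene slot_purple [(array([ 480., -183.,   74.]), 0.59)]
scene slot_orange [(array([ 536., -207.,   72.]), 0.77)]
scene tube_green [(array([ 606., -213.,  135.]), 0.64), (array([596., 133., 167.]), 0.44), (array([ 513., -345.,   57.]), 0.33)]
scene centrifuge [(array([592., 101., 128.]), 0.63)]
scene rotor [(array([620., 184., 123.]), 0.63)]
scene stylus_stand [(array([ 517., -345.,   54.]), 0.69), (array([ 505., -338.,  108.]), 0.3)]
scene lid [(array([ 782., -163.,   33.]), 0.89)]
scene bottle [(array([ 708., -341.,   71.]), 0.72)]
scene rack [(array([ 595., -213.,   16.]), 0.73)]
scene reset_button_top []
1.55
```

View pics/b1.png

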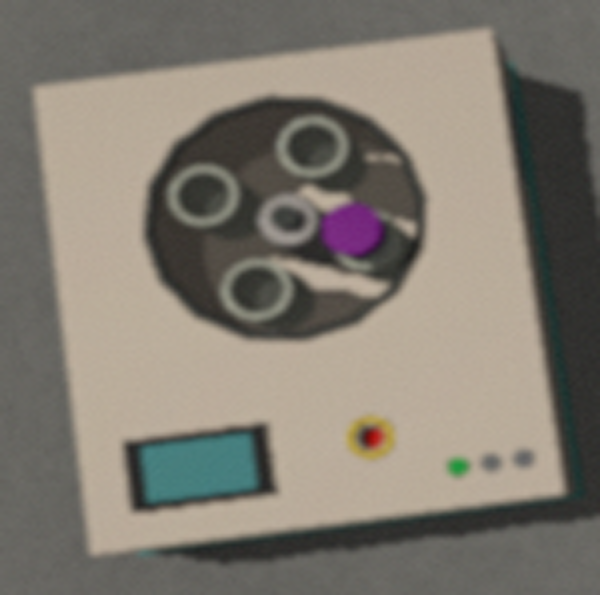

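View pics/b2.png

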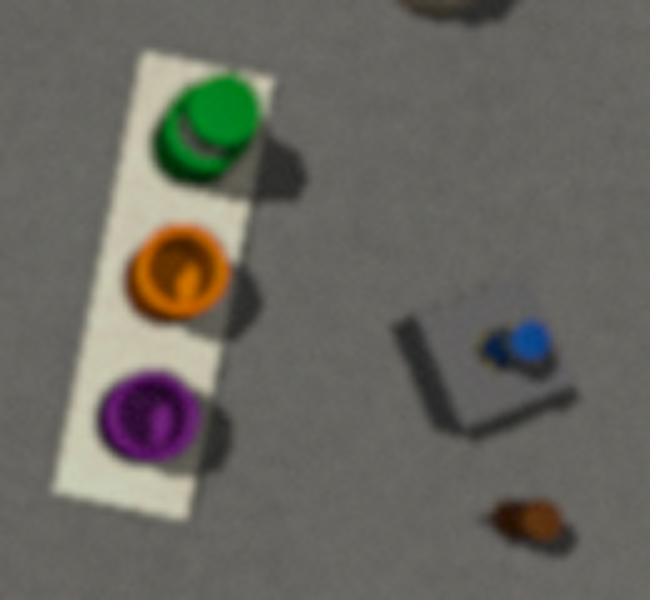

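Run:
```python
from h import *
def f1(X,Y): return 95+(X+.5)/4-.5,130+(Y+.5)/3.5-.5
def f2(X,Y): return 300+(X+.5)/5-.5,170+(Y+.5)/5-.5
for n,p,z in(("cap",f1(352,228),178),("hole",f1(370,437),130),("hub",f1(288,219),132),("cupA",f1(202,195),130),("cupB",f1(312,147),130),("cupC",f1(257,289),130),("pwell",f2(150,415),87),("owell",f2(180,272),87),("green",f2(223,107),135),("blue",f2(531,340),130),("brown",f2(543,521),130)):
    print(n,np.round(ray("top",*p,z),1))
a=cv2.imread('pics/a_scene.png')
cv2.imwrite('pics/c1.png',cv2.resize(a[90:190,240:420],None,fx=4,fy=4,interpolation=cv2.INTER_CUBIC))
cv2.imwrite('pics/c2.png',cv2.resize(a[200:320,70:240],None,fx=4,fy=4,interpolation=cv2.INTER_CUBIC))
```

```text
cap [595.6 142.1 178. ]
hole [470.9 140.8 130. ]
hub [609.4 185.8 132. ]
cupA [626.3 234.3 130. ]
cupB [655.9 173.  130. ]
cupC [565.4 203.2 130. ]
pwell [ 469.8 -174.8   87. ]
owell [ 534.3 -190.8   87. ]
green [ 602.4 -206.8  135. ]
blue [ 497.1 -337.5  130. ]
brown [ 418.8 -338.3  130. ]
```

View pics/c1.png

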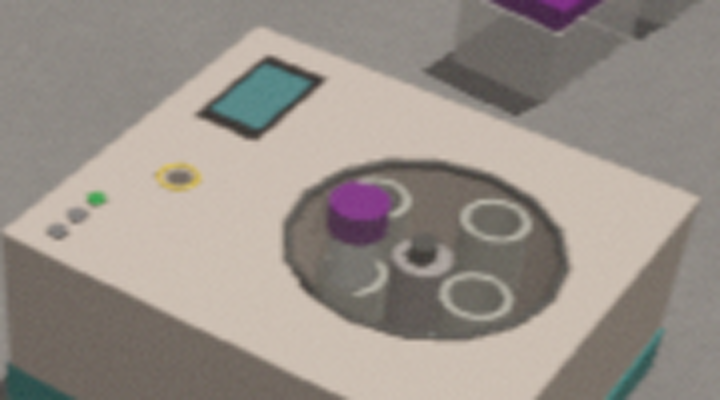

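View pics/c2.png

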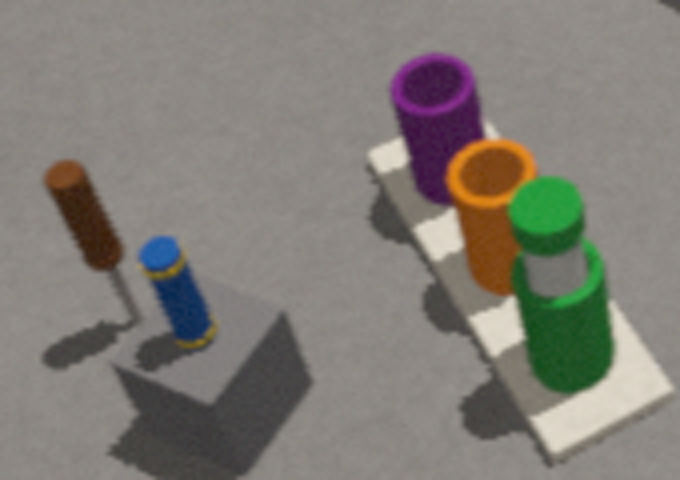

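Run:
```python
from h import *
def f1(X,Y): return 240+(X+.5)/4-.5,90+(Y+.5)/4-.5
def f2(X,Y): return 70+(X+.5)/4-.5,200+(Y+.5)/4-.5
for n,p,z in(("cap",f1(360,202),178),("hole",f1(178,177),130),("hub",f1(423,256),132),("cupA",f1(496,221),130),("cupB",f1(476,296),130),("pwell",f2(433,86),87),("owell",f2(491,174),87),("green",f2(545,208),135),("blue",f2(161,252),130),("brown",f2(66,174),130)):
    print(n,np.round(ray("scene",*p,z),1))
```

```text
cap [595.4 138.8 178. ]
hole [469.7 137.7 130. ]
hub [616.  175.3 132. ]
cupA [625.9 230.2 130. ]
cupB [655.4 170.  130. ]
pwell [ 471.2 -179.2   87. ]
owell [ 536.4 -195.2   87. ]
green [ 603.  -211.1  135. ]
blue [ 498.  -338.6  130. ]
brown [ 429.6 -344.4  130. ]
```

Request:
jog_arm([
  [[0, 0, -0.04, 0, 0.0912], [0.031, -0.029, -0.045, 0, 0.0912], [0.061, -0.058, -0.045, 0, 0.0912], [0.092, -0.087, -0.045, 0, 0.0912], [0.122, -0.116, -0.045, 0, 0.0912], [0.153, -0.145, -0.045, 0, 0.0912], [0.184, -0.174, -0.045, 0, 0.0912], [0.214, -0.203, -0.045, 0, 0.0912], [0.245, -0.232, -0.045, 0, 0.0912], [0.275, -0.261, -0.045, 0, 0.0912], [0.306, -0.29, -0.045, 0, 0.0912], [0.337, -0.32, -0.045, 0, 0.0912], [0.367, -0.349, -0.045, 0, 0.0912], [0.398, -0.378, -0.045, 0, 0.0912], [0.428, -0.407, -0.045, 0, 0.0912], [0.459, -0.436, -0.045, 0, 0.0912], [0.49, -0.465, -0.045, 0, 0.0912], [0.52, -0.494, -0.045, 0, 0.0912], [0.551, -0.523, -0.045, 0, 0.0912], [0.581, -0.552, -0.045, 0, 0.0912]],
])

```text
time_s: 3.22
ee_pos: [567.1, 99.0, 276.0]
ee_rot: [180.0, -0.0, 12.7]
force: [-0.2, -1.3, 0.6]
gripper_width: 91.0
```

Request:
jog_arm([
  [[0.015, -0.014, 0, 0, 0.0912], [0.03, -0.029, 0, 0, 0.0912], [0.03, -0.029, 0, 0, 0.0912], [0.03, -0.029, 0, 0, 0.0912], [0.03, -0.029, 0, 0, 0.0912]],
])

```text
time_s: 3.63
ee_pos: [588.7, 131.3, 275.8]
ee_rot: [180.0, 0.1, 12.7]
force: [-0.1, 0.5, 0.1]
gripper_width: 91.2
```

Run:
```python
from h import *
s=env.state();print(s['time_s'],s['ee_pos'],s['ee_rot'],s['qpos'],s['force'])
P=env.camera_params('wrist');print(P)
im=env.grab_frame('wrist');cv2.imwrite('pics/d.png',im[:,:,::-1])
for X in([595.5,140.5,178],[470.3,139,130]): print(proj('wrist',X,P))
```

```text
3.6333 [588.66673034 131.25265259 275.77445677] [1.79967402e+02 5.63250243e-02 1.27023956e+01] [ 1.14947084e+01  1.96033607e+01  8.12631664e+01 -3.43879485e-02
  7.91891003e+01  8.87987633e+01] [-0.10244768  0.49574009  0.11178919]
{'fx': 312.5446893077756, 'fy': 312.5446893077756, 'cx': 281.7452002050063, 'cy': 211.32109397276565, 'xyz': array([661.95340837, 147.96593785, 428.76166131]), 'orientation': array([ 1.64706930e+02, -1.06318675e-01, -7.72444643e+01])}
[272.27965853 208.87771482]
[250.18505402 306.97711477]
```

View pics/d.png

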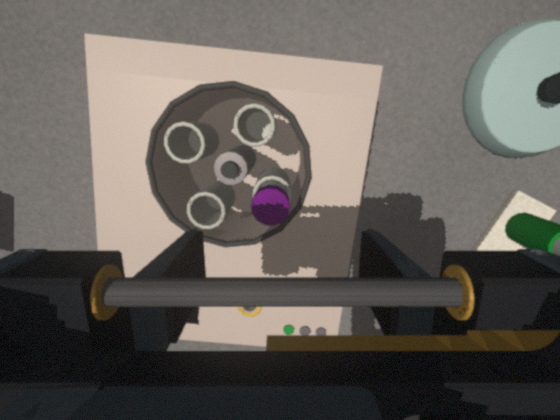

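Run:
```python
from h import *
im=cv2.imread('pics/d.png')
c=cv2.resize(im[80:250,140:330],None,fx=4,fy=3.5,interpolation=cv2.INTER_CUBIC);cv2.imwrite('pics/d2.png',c)
```

```text
(no output)
```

View pics/d2.png

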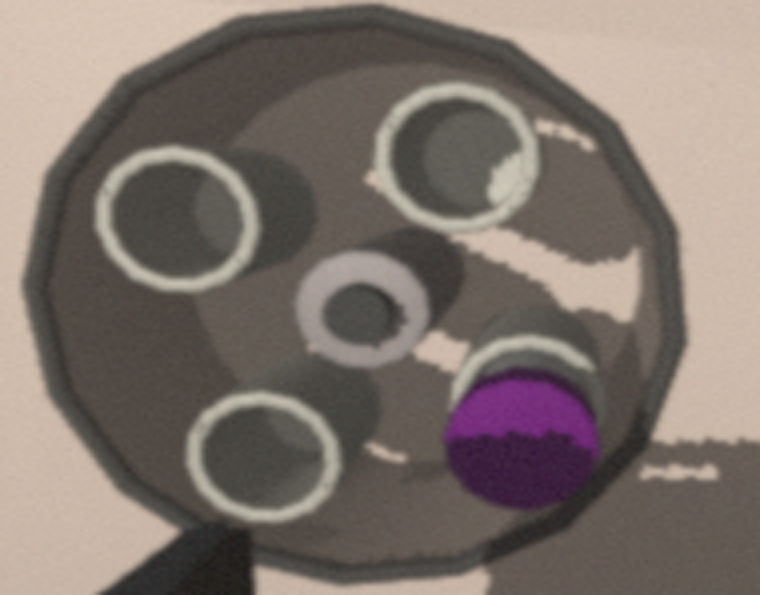

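Run:
```python
from h import *
P=env.camera_params('wrist')
for n,X,Y,z in(("cap",523,441,178),("A",177,219,130),("B",459,157,130),("C",264,457,130),("hub",363,309,132)):
    print(n,ray('wrist',140+(X+.5)/4-.5,80+(Y+.5)/3.5-.5,z,P).round(1))
print(ray('wrist',250,308,130,P))
```

```text
cap [597.8 142.3 178. ]
A [627.6 233.1 130. ]
B [657.7 172.  130. ]
C [566.9 202.9 130. ]
hub [613.8 186.2 132. ]
[468.90073967 138.73443634 130.        ]
```

Request:
jog_arm([
  [[0.01, -0.008, 0.02, 0, 0.0912], [0.01, -0.008, 0.045, 0, 0.0912], [0.01, -0.008, 0.07, 0, 0.0912], [0.01, -0.008, 0.09, 0, 0.0912], [0.01, -0.008, 0.1, 0, 0.0912], [0.01, -0.008, 0.108, 0, 0.0912], [0.01, -0.008, 0.108, 0, 0.0912], [0.01, -0.008, 0.108, 0, 0.0912]],
])

```text
time_s: 4.35
ee_pos: [597.6, 141.5, 168.9]
ee_rot: [180.0, -0.1, 12.7]
force: [-0.3, -0.1, 0.5]
gripper_width: 91.1
```

Request:
jog_arm([
  [[0, 0, 0, 0, 0.02], [0, 0, 0, 0, 0.02], [0, 0, 0, 0, 0.02], [0, 0, 0, 0, 0.02], [0, 0, 0, 0, 0.02], [0, 0, 0, 0, 0.02], [0, 0, 0, 0, 0.02], [0, 0, 0, 0, 0.02], [0, 0, 0, 0, 0.02], [0, 0, 0, 0, 0.02]],
], grip_force=20)

```text
time_s: 5.18
ee_pos: [597.2, 141.9, 167.9]
ee_rot: [-180.0, 0.0, 12.7]
force: [-0.4, -0.5, 0.4]
gripper_width: 32.2
```

Request:
jog_arm([
  [[0, 0, -0.01, 0, 0.02], [0, 0, -0.025, 0, 0.02], [0, 0, -0.04, 0, 0.02], [0, 0, -0.055, 0, 0.02], [0, 0, -0.07, 0, 0.02], [0, 0, -0.085, 0, 0.02], [0, 0, -0.095, 0, 0.02], [0, 0, -0.1, 0, 0.02], [0, 0, -0.1, 0, 0.02], [0, 0, -0.1, 0, 0.02]],
])

```text
time_s: 6.02
ee_pos: [596.9, 141.8, 267.6]
ee_rot: [180.0, 0.0, 12.7]
force: [-0.5, 0.1, -1.2]
gripper_width: 32.5
```

Run:
```python
from h import *
s=env.state();print(s['time_s'],s['ee_pos'],s['gripper_width'])
a=env.grab_frame('wrist');b=env.grab_frame('scene')
cv2.imwrite('pics/e1.png',a[:,:,::-1]);cv2.imwrite('pics/e2.png',cv2.resize(b[30:230,200:440],None,fx=3,fy=3)[:,:,::-1])
```

```text
6.0167 [596.93003529 141.82705138 267.61670785] 32.50954392237928
```

View pics/e2.png

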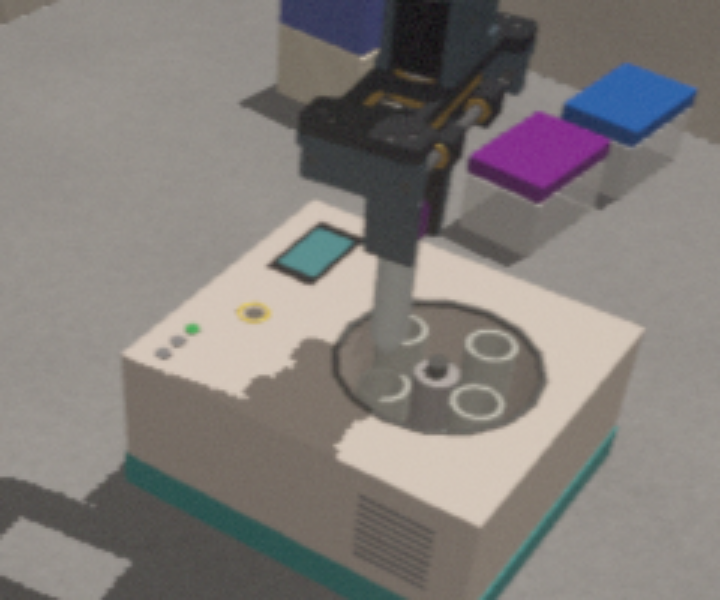

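Request:
jog_arm([
  [[-0.01, 0.011, 0, 0, 0.02], [-0.03, 0.033, 0, 0, 0.02], [-0.053, 0.059, 0, 0, 0.02], [-0.076, 0.085, 0, 0, 0.02], [-0.099, 0.11, 0, 0, 0.02], [-0.122, 0.136, 0, 0, 0.02], [-0.145, 0.162, 0, 0, 0.02], [-0.168, 0.187, 0, 0, 0.02], [-0.19, 0.212, 0, 0, 0.02], [-0.212, 0.236, 0, 0, 0.02], [-0.23, 0.256, 0, 0, 0.02], [-0.239, 0.266, 0, 0, 0.02], [-0.242, 0.27, 0, 0, 0.02], [-0.242, 0.27, 0, 0, 0.02], [-0.242, 0.27, 0, 0, 0.02], [-0.242, 0.27, 0, 0, 0.02]],
])

```text
time_s: 7.45
ee_pos: [420.7, -174.1, 267.7]
ee_rot: [-180.0, 0.0, 12.8]
force: [0.8, -0.3, -0.4]
gripper_width: 32.3
```

Run:
```python
from h import *
s=env.state();print(s['time_s'],s['ee_pos'],s['ee_rot'],s['gripper_width'],s['force'])
P=env.camera_params('wrist');print(proj('wrist',[471,-175.5,87],P))
a=env.grab_frame('wrist')
cv2.imwrite('pics/f1.png',a[:,:,::-1])
```

```text
7.45 [ 420.735859   -174.05030005  267.74707668] [-1.79971637e+02  3.29913779e-03  1.27592815e+01] 32.250766021507694 [ 0.78824857 -0.2741275  -0.4308927 ]
[293.41467095 152.11088825]
```

View pics/f1.png

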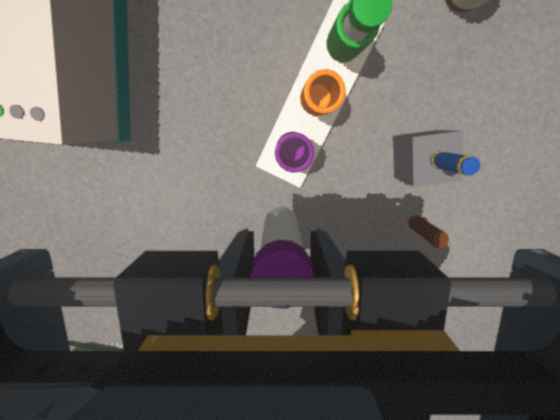

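Run:
```python
from h import *
im=cv2.imread('pics/f1.png')
a=cv2.resize(im[120:190,255:335],None,fx=5,fy=5,interpolation=cv2.INTER_CUBIC)
b=cv2.resize(im[120:190,405:485],None,fx=5,fy=5,interpolation=cv2.INTER_CUBIC)
c=cv2.resize(im[200:300,240:320],None,fx=5,fy=3.5,interpolation=cv2.INTER_CUBIC)
cv2.imwrite('pics/f2.png',np.hstack([a,b]))
cv2.imwrite('pics/f3.png',c)
P=env.camera_params('wrist')
```

```text
(no output)
```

View pics/f2.png

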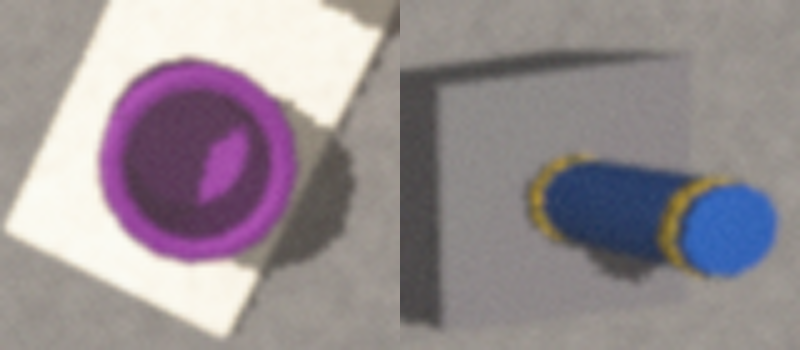

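View pics/f3.png

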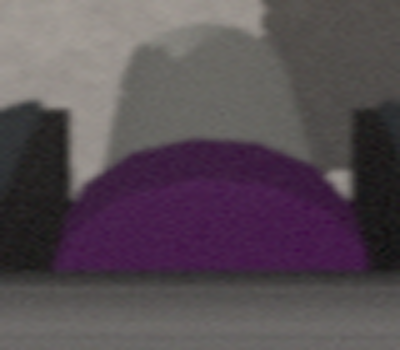

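Run:
```python
from h import *
P=env.camera_params('wrist')
print(ray('wrist',294,152,87,P),ray('wrist',470.4,165.6,130,P))
# brown, hole of tube bottom z~164: predicted bottom centre
s=env.state();e=s['ee_pos']
for z in (e[2]-104.5,): print(proj('wrist',[e[0],e[1],z],P), proj('wrist',[e[0],e[1],z+14],P))
```

```text
[ 471.35339482 -175.99526776   87.        ] [ 498.53682423 -336.08007247  130.        ]
[281.45819513 216.80749466] [281.45806468 221.61462798]
```

Request:
jog_arm([
  [[0.01, 0.003, 0, 0, 0.02], [0.03, 0.008, 0, 0, 0.02], [0.045, 0.012, 0, 0, 0.02], [0.049, 0.013, 0, 0, 0.02], [0.049, 0.013, 0.01, 0, 0.02], [0.049, 0.013, 0.03, 0, 0.02], [0.049, 0.013, 0.05, 0, 0.02], [0.049, 0.013, 0.062, 0, 0.02], [0.049, 0.013, 0.067, 0, 0.02], [0.049, 0.013, 0.067, 0, 0.02], [0.049, 0.013, 0.067, 0, 0.02]],
])

```text
time_s: 8.42
ee_pos: [471.0, -176.6, 201.1]
ee_rot: [180.0, 0.0, 12.7]
force: [0.4, -0.0, -0.9]
gripper_width: 32.4
```

Run:
```python
from h import *
s=env.state();print(s['time_s'],s['ee_pos'],s['ee_rot'],s['gripper_width'],s['force'])
a=env.grab_frame('wrist');b=env.grab_frame('scene');
cv2.imwrite('pics/g1.png',np.hstack([cv2.resize(a[150:300,180:380],None,fx=2,fy=3),cv2.resize(b[150:350,130:260],(390,450))])[:,:,::-1])
```

```text
8.4167 [ 471.04821811 -176.57822426  201.07809332] [1.79992857e+02 2.53166003e-03 1.27167803e+01] 32.404700658126146 [ 0.40085929 -0.04537389 -0.85799438]
```

View pics/g1.png

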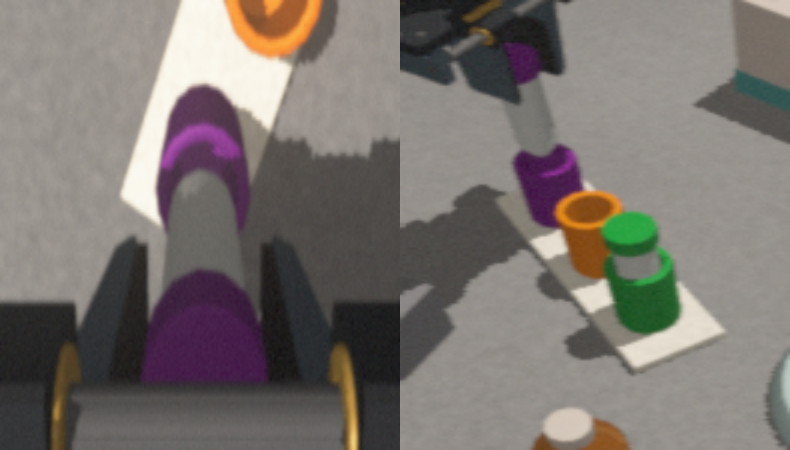

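Request:
jog_arm([
  [[0, 0, 0.012, 0, 0.02], [0, 0, 0.024, 0, 0.02], [0, 0, 0.036, 0, 0.02], [0, 0, 0.048, 0, 0.02], [0, 0, 0.058, 0, 0.02], [0, 0, 0.065, 0, 0.02], [0, 0, 0.07, 0, 0.02], [0, 0, 0.07, 0, 0.02]],
])

```text
time_s: 9.18
ee_pos: [470.9, -176.6, 130.3]
ee_rot: [-180.0, 0.1, 12.7]
force: [0.4, -0.1, -0.5]
gripper_width: 32.4
```

Request:
jog_arm([
  [[0, 0, 0.003, 0, 0.02], [0, 0, 0.005, 0, 0.02], [0, 0, 0.005, 0, 0.02], [0, 0, 0.005, 0, 0.02]],
])

```text
time_s: 9.52
ee_pos: [471.3, -176.7, 126.2]
ee_rot: [180.0, -0.0, 12.7]
force: [-0.3, -0.8, -1.2]
gripper_width: 32.4
```

Free insertion. Slight further lowering, then release.

Request:
jog_arm([
  [[0, 0, 0.001, 0, 0.02], [0, 0, 0.001, 0, 0.02], [0, 0, 0.001, 0, 0.05], [0, 0, 0.001, 0, 0.0912], [0, 0, 0.001, 0, 0.0912], [0, 0, 0.001, 0, 0.0912], [0, 0, 0.001, 0, 0.0912], [0, 0, 0.001, 0, 0.0912], [0, 0, 0.001, 0, 0.0912]],
])

```text
time_s: 10.27
ee_pos: [471.2, -176.7, 125.0]
ee_rot: [180.0, -0.0, 12.7]
force: [0.9, 0.1, 0.6]
gripper_width: 76.1
```

Request:
jog_arm([
  [[0, 0, -0.02, 0, 0.0912], [0, 0, -0.05, 0, 0.0912], [0, 0, -0.08, 0, 0.0912], [0, 0, -0.11, 0, 0.0912], [0, 0, -0.12, 0, 0.0912], [0, 0, -0.12, 0, 0.0912]],
])

```text
time_s: 10.77
ee_pos: [472.6, -177.2, 247.7]
ee_rot: [179.8, -0.3, 12.7]
force: [0.8, -0.4, 0.1]
gripper_width: 91.3
```

Run:
```python
from h import *
s=env.state();print(s['time_s'],s['ee_pos'],s['ee_rot'],s['gripper_width'],s['force'])
a=env.grab_frame('wrist');b=env.grab_frame('scene');
P=env.camera_params('wrist');print(proj('wrist',[471.3,-176,135],P),proj('scene',[471.3,-177.5,135]))
cv2.imwrite('pics/h0.png',a[:,:,::-1])
cv2.imwrite('pics/h1.png',np.hstack([cv2.resize(a[120:300,180:380],None,fx=2,fy=2.5),cv2.resize(b[150:350,130:260],(390,450))])[:,:,::-1])
```

```text
10.7667 [ 472.58478535 -177.22073106  247.65431512] [179.78933566  -0.30072809  12.70717179] 91.28625676195016 [ 0.82394912 -0.44699542  0.13135147]
[281.22868804 214.33545931] [174.62411824 204.13345554]
```

View pics/h1.png

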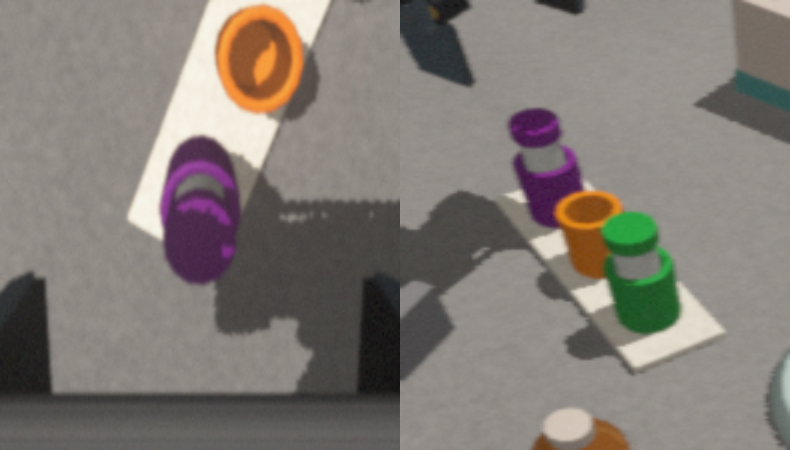

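Request:
jog_arm([
  [[0, 0.02, 0, 0, 0.0912], [-0.002, 0.05, 0, 0, 0.0912], [-0.004, 0.085, 0, 0, 0.0912], [-0.006, 0.12, 0, 0, 0.0912], [-0.008, 0.15, 0, 0, 0.0912], [-0.009, 0.162, 0, 0, 0.0912], [-0.009, 0.162, 0, 0, 0.0912], [-0.009, 0.162, 0, 0, 0.0912]],
])

```text
time_s: 11.53
ee_pos: [497.2, -335.8, 242.9]
ee_rot: [-179.8, 0.1, 12.7]
force: [-0.4, 1.3, -0.4]
gripper_width: 91.4
```

Run:
```python
from h import *
s=env.state();print(s['time_s'],s['ee_pos'],s['ee_rot'],s['gripper_width'],s['force'])
P=env.camera_params('wrist');a=env.grab_frame('wrist')
print(proj('wrist',[498.5,-336.5,130],P),P)
cv2.imwrite('pics/i0.png',cv2.resize(a[100:300,130:430],(750,500),interpolation=cv2.INTER_CUBIC)[:,:,::-1])
```

```text
11.5333 [ 497.19008602 -335.82860665  242.85609484] [-1.79776009e+02  1.42798227e-01  1.26596151e+01] 91.3586142584081 [-0.38223087  1.27658442 -0.43785981]
[282.98073865 212.61069263] {'fx': 312.5446893077756, 'fy': 312.5446893077756, 'cx': 281.7452002050063, 'cy': 211.32109397276565, 'xyz': array([ 570.87455232, -319.77477009,  395.7158444 ]), 'orientation': array([ 1.64617949e+02,  1.51269935e-01, -7.72879466e+01])}
```

View pics/i0.png

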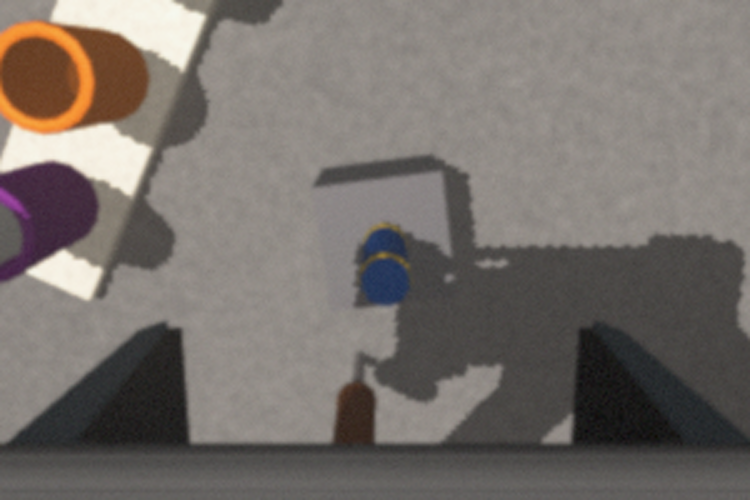

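Request:
jog_arm([
  [[0, 0, 0.02, 0, 0.0912], [0, 0, 0.05, 0, 0.0912], [0, 0, 0.08, 0, 0.0912], [0, 0, 0.105, 0, 0.0912], [0, 0, 0.125, 0, 0.0912], [0, 0, 0.14, 0, 0.0912], [0, 0, 0.147, 0, 0.0912], [0, 0, 0.147, 0, 0.0912], [0, 0, 0.147, 0, 0.0912]],
])

```text
time_s: 12.33
ee_pos: [498.3, -335.8, 98.5]
ee_rot: [180.0, -0.0, 12.8]
force: [-0.0, -0.4, -0.2]
gripper_width: 91.1
```

Request:
jog_arm([
  [[0, 0, 0, 0, 0.04], [0, 0, 0, 0, 0.03], [0, 0, 0, 0, 0.02], [0, 0, 0, 0, 0.005], [0, 0, 0, 0, 0.005], [0, 0, 0, 0, 0.005], [0, 0, 0, 0, 0.005], [0, 0, 0, 0, 0.005], [0, 0, 0, 0, 0.005], [0, 0, 0, 0, 0.005], [0, 0, 0, 0, 0.005], [0, 0, 0, 0, 0.005], [0, 0, 0, 0, 0.005]],
], grip_force=30)

```text
time_s: 13.42
ee_pos: [498.0, -336.7, 97.9]
ee_rot: [180.0, 0.0, 12.7]
force: [-0.2, -0.4, 0.9]
gripper_width: 17.9
```

Request:
jog_arm([
  [[0, 0, -0.01, 0, 0.005], [0, 0, -0.025, 0, 0.005], [0, 0, -0.045, 0, 0.005], [0, 0, -0.07, 0, 0.005], [0, 0, -0.1, 0, 0.005], [0, 0, -0.13, 0, 0.005], [0, 0, -0.148, 0, 0.005], [0, 0, -0.155, 0, 0.005], [0, 0, -0.155, 0, 0.005], [0, 0, -0.155, 0, 0.005]],
])

```text
time_s: 14.25
ee_pos: [497.6, -336.4, 252.4]
ee_rot: [-180.0, 0.0, 12.7]
force: [-0.2, 0.6, -0.7]
gripper_width: 18.0
```

Run:
```python
from h import *
s=env.state();print(s['time_s'],s['ee_pos'],s['ee_rot'],s['gripper_width'],s['force'])
P=env.camera_params('wrist');e=s['ee_pos'];a=env.grab_frame('wrist');b=env.grab_frame('scene')
for z in(-88,-33,32): X=[e[0],e[1],e[2]+z];print(z,proj('wrist',X,P),proj('scene',X))
cv2.imwrite('pics/j0.png',np.hstack([cv2.resize(a[150:300,210:360],(390,390)),cv2.resize(b[120:320,20:220],(390,390))])[:,:,::-1])
```

```text
14.25 [ 497.60066139 -336.36977914  252.38580791] [-1.79960737e+02  4.15484081e-02  1.27111666e+01] 18.029399291245902 [-0.19054441  0.61065289 -0.7107466 ]
-88 [281.51383118 222.43680592] [105.19042553 249.44785183]
-33 [281.49719975 248.14015527] [ 95.22901837 227.87500996]
32 [281.4608757  304.27782398] [ 81.79436841 198.78036754]
```

View pics/j0.png

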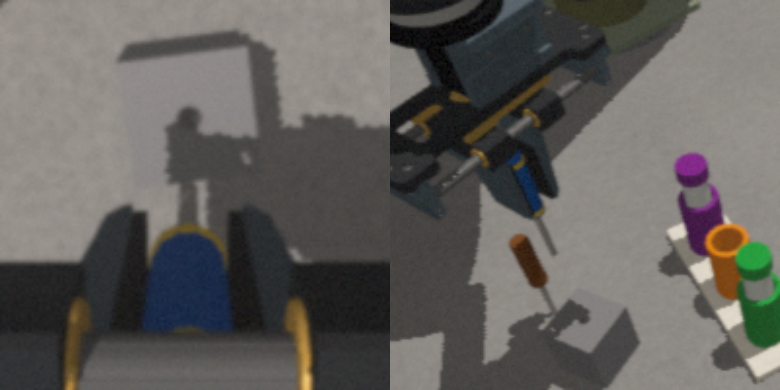

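Request:
jog_arm([
  [[0.001, -0.012, 0, 0, 0.005], [0.002, -0.035, 0, 0, 0.005], [0.004, -0.069, 0, 0, 0.005], [0.005, -0.104, 0, 0, 0.005], [0.007, -0.139, 0, 0, 0.005], [0.009, -0.174, 0, 0, 0.005], [0.01, -0.209, 0, 0, 0.005], [0.012, -0.244, 0, 0, 0.005], [0.014, -0.279, 0, 0, 0.005], [0.016, -0.314, 0, 0, 0.005], [0.017, -0.349, 0, 0, 0.005], [0.019, -0.384, 0, 0, 0.005], [0.021, -0.419, 0, 0, 0.005], [0.022, -0.449, 0, 0, 0.005], [0.024, -0.472, 0, 0, 0.005], [0.024, -0.483, 0, 0, 0.005], [0.024, -0.483, 0, 0, 0.005], [0.024, -0.483, 0, 0, 0.005], [0.024, -0.483, 0, 0, 0.005]],
])

```text
time_s: 15.93
ee_pos: [414.7, 139.2, 252.4]
ee_rot: [180.0, 0.1, 12.7]
force: [0.4, 0.2, 0.6]
gripper_width: 17.4
```

Run:
```python
from h import *
s=env.state();print(s['time_s'],s['ee_pos'],s['ee_rot'],s['gripper_width'],s['force'])
P=env.camera_params('wrist');e=s['ee_pos'];a=env.grab_frame('wrist')
print(proj('wrist',[471,140.5,130],P),proj('wrist',[e[0],e[1],e[2]-88],P))
cv2.imwrite('pics/k0.png',cv2.resize(a[80:260,200:380],(720,600),interpolation=cv2.INTER_CUBIC)[:,:,::-1])
```

```text
15.9333 [414.70520117 139.22447597 252.40518684] [1.79964756e+02 7.18016129e-02 1.27017620e+01] 17.36989237204773 [0.36115184 0.24127442 0.58352947]
[294.23286962 149.71110583] [281.37436465 222.36817056]
```

View pics/k0.png

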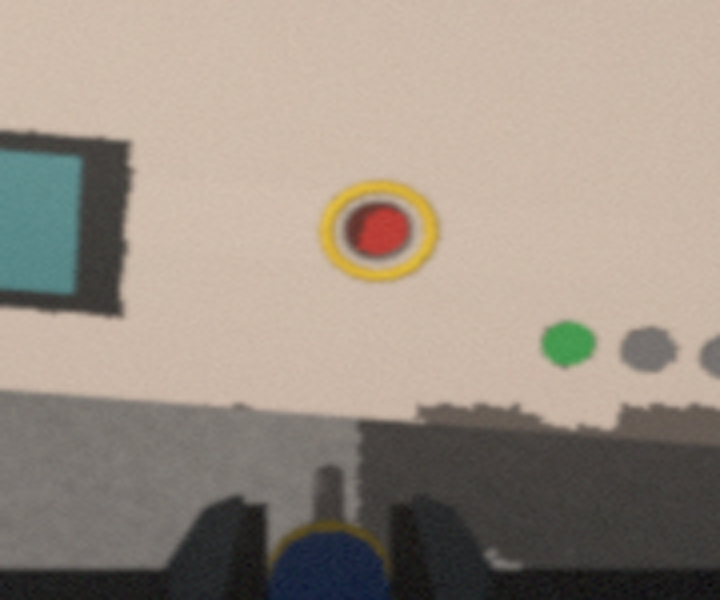

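Request:
jog_arm([
  [[0.012, 0.002, 0, 0, 0.005], [0.035, 0.007, 0, 0, 0.005], [0.05, 0.01, 0, 0, 0.005], [0.056, 0.0115, 0.005, 0, 0.005], [0.056, 0.0115, 0.018, 0, 0.005], [0.056, 0.0115, 0.026, 0, 0.005], [0.056, 0.0115, 0.026, 0, 0.005], [0.056, 0.0115, 0.026, 0, 0.005]],
])

```text
time_s: 16.65
ee_pos: [471.8, 140.5, 226.3]
ee_rot: [180.0, 0.1, 12.7]
force: [0.4, -1.3, -0.7]
gripper_width: 17.3
```

Run:
```python
from h import *
s=env.state();print(s['time_s'],s['ee_pos'],s['ee_rot'],s['gripper_width'],s['force'])
P=env.camera_params('wrist');e=s['ee_pos'];a=env.grab_frame('wrist');b=env.grab_frame('scene')
print(proj('wrist',[471.5,140.4,130],P),proj('wrist',[e[0],e[1],e[2]-88],P))
cv2.imwrite('pics/l0.png',np.hstack([cv2.resize(a[170:270,230:330],(400,400),interpolation=cv2.INTER_CUBIC),cv2.resize(b[90:180,230:320],(400,400),interpolation=cv2.INTER_CUBIC)])[:,:,::-1])
```

```text
16.65 [471.82097675 140.45009646 226.29541239] [1.79990672e+02 1.07569795e-01 1.26783615e+01] 17.2892703946776 [ 0.44375244 -1.32661115 -0.71955201]
[281.38723422 219.74560794] [281.41730419 222.34729319]
```

View pics/l0.png

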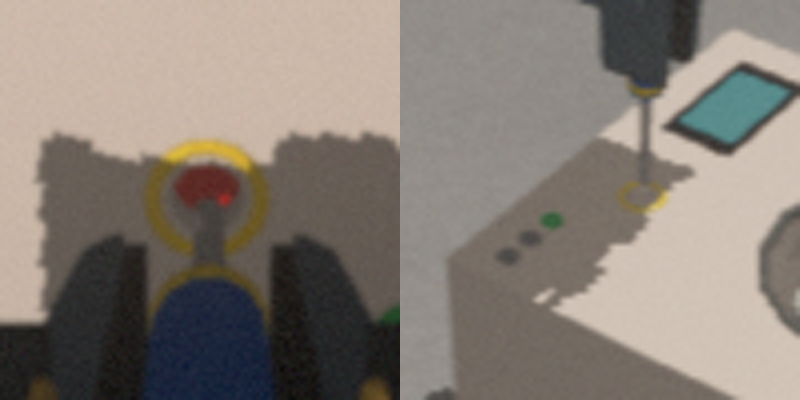

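Request:
jog_arm([
  [[0, 0, 0.005, 0, 0.005], [0, 0, 0.01, 0, 0.005], [0, 0, 0.015, 0, 0.005], [0, 0, 0.019, 0, 0.005], [0, 0, 0.019, 0, 0.005], [0, 0, 0.019, 0, 0.005]],
])

```text
time_s: 17.25
ee_pos: [472.1, 140.8, 207.6]
ee_rot: [180.0, 0.0, 12.7]
force: [0.2, -0.1, 0.0]
gripper_width: 17.4
```

Request:
jog_arm([
  [[0, 0, 0.002, 0, 0.005], [0, 0, 0.004, 0, 0.005], [0, 0, 0.006, 0, 0.005], [0, 0, 0.008, 0, 0.005], [0, 0, 0.009, 0, 0.005], [0, 0, 0.009, 0, 0.005], [0, 0, 0.009, 0, 0.005], [0, 0, 0.009, 0, 0.005]],
])

```text
time_s: 17.92
ee_pos: [472.6, 140.9, 199.3]
ee_rot: [180.0, -0.0, 12.7]
force: [0.5, -0.0, 3.7]
gripper_width: 17.5
```

Request:
jog_arm([
  [[0, 0, 0.001, 0, 0.005], [0, 0, 0.001, 0, 0.005], [0, 0, 0.002, 0, 0.005], [0, 0, 0.002, 0, 0.005], [0, 0, 0.002, 0, 0.005]],
])

```text
time_s: 18.33
ee_pos: [472.7, 141.0, 197.6]
ee_rot: [180.0, -0.1, 12.7]
force: [-0.8, -0.1, 7.4]
gripper_width: 17.7
```

Request:
jog_arm([
  [[0, 0, 0.001, 0, 0.005], [0, 0, 0.001, 0, 0.005], [0, 0, 0.001, 0, 0.005], [0, 0, 0.001, 0, 0.005]],
])

```text
time_s: 18.67
ee_pos: [472.8, 141.0, 197.4]
ee_rot: [-180.0, -0.1, 12.7]
force: [-0.9, 0.0, 11.5]
gripper_width: 17.5
```

Request:
jog_arm([
  [[0, 0, 0, 0, 0.005], [0, 0, 0, 0, 0.005], [0, 0, 0, 0, 0.005], [0, 0, 0, 0, 0.005], [0, 0, 0, 0, 0.005], [0, 0, 0, 0, 0.005]],
])

```text
time_s: 19.17
ee_pos: [472.8, 141.0, 197.4]
ee_rot: [180.0, -0.1, 12.7]
force: [-1.6, -0.0, 11.2]
gripper_width: 17.7
```

Run:
```python
from h import *
a=env.grab_frame('wrist');b=env.grab_frame('scene')
s=env.state();print(s['time_s'],s['ee_pos'],s['ee_rot'],s['gripper_width'],s['force'])
cv2.imwrite('pics/m0.png',np.hstack([cv2.resize(a[170:270,230:330],(350,450),interpolation=cv2.INTER_CUBIC),cv2.resize(b[80:330,130:350],(400,450),interpolation=cv2.INTER_CUBIC)])[:,:,::-1])
```

```text
19.2667 [472.76300917 140.99981397 197.4403413 ] [-1.79999608e+02 -1.11513192e-01  1.27093759e+01] 17.36035355411144 [-2.52928987 -0.45986453 11.59009992]
```

View pics/m0.png

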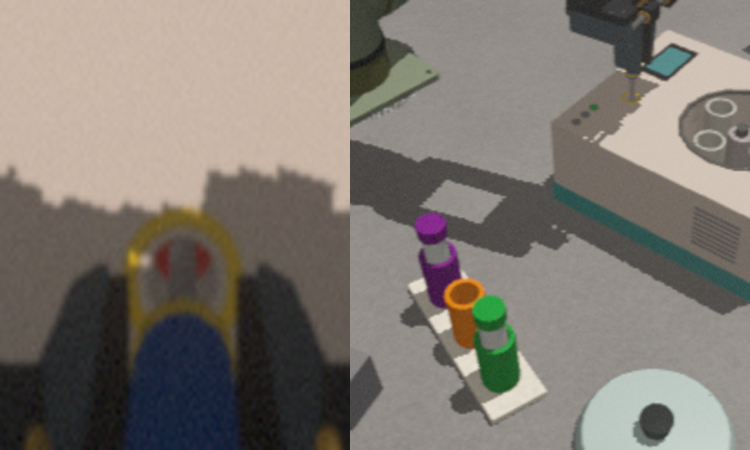

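```bash
python3 -c "
from workcell import env
print(env.job_done()); s=env.state(); print(s['time_s'],s['force'],s['ee_pos'],s['gripper_width'])"
```

```text
the job is handed in; nothing more can be done
None
the job is handed in; nothing more can be done
```

I moved the purple-capped tube from the rotor to the purple well and let go of it. Then I took the blue stylus with the yellow bands from its stand and pressed the reset button. I handed the job in at about 19.3 s, still gripping the stylus and holding the button down.

- **Tube:** it went in without resistance and stands cap up, level with the green tube. After release its cap was within about 1.5 pixels of where it should appear in the scene picture. The last picture still shows it in place.
- **Button:** the last wrist picture shows the pin inside the yellow ring, on the red button. The push was about 11.5 N and the height stayed at 197.4 mm as I pressed harder, so the button is at its stop (5 N is needed). The button's travel can't be read directly; I inferred it from force and height.
- **Stylus:** the grip is set to 30 N, the fingers read 17.4 mm on the 18 mm handle, and the tool is upright to within about 0.1 degrees.
- **Bystanders:** the arm's path kept clear of the green tube, lid and bottle. The green tube and lid look unmoved in the last picture. The bottle was outside that crop, so I did not re-check it at the end.
- **Disagreement:** the scene camera placed things 1 to 4 mm off in y from the top camera. The wrist camera agreed more closely with the top camera, so I relied on those two.

No check failed. The hand-in gives no verdict, and the robot's state could not be read afterwards.

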